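Find the topping-jar lid that rocks and seat it

TASK

One of the four jar lids on the topping rail is not home: press down with a fingertip on the discs, beside the grip bars, to find the lid that rocks. Then push the end of its grip bar round with a fingertip until the lid drops into its jar, and leave it fully home and level. Do not lift any lid, and leave the other things where they stand.

Things in the scene. Friction and masses are not known exactly. Their poses are not given: they have to be found in the camera images.
- rail: Topping rail: fixed stainless housing 240 x 620 x 130 mm (x, y, height), flat deck, turned a little. Origin: centre of its underside; x away from the robot, y along the row to the left. Four fixed white jars in a row (at x = 25, y = 210, 70, -70, -210 mm); only their collars (108 mm across, 30 mm high) show above the deck. Rim heights differ by up to 4 mm: a lid's height does not tell if it is home.
- lid1: Lid of the leftmost (+y) jar. All four lids are identical, loose, black plastic, about 0.15 kg, at first level and parallel at one height. Disc 114 mm across, 5 mm thick, with an upright grip bar 70 mm long, 12 thick, 20 high across the middle of its top. Origin: centre of the disc's underside (disc top at z = 5, bar top at z = 25 mm); x along the bar, z up.
- lid2: Lid of the second jar from the left, as lid1. Underside of every lid: a round plug 10 mm deep centres it in the jar with 1.2 mm play; two lugs, 14 mm wide and 3.5 mm high, lie near the disc's edge in line with the bar. At home the lugs are down in two opposite notches of the jar's rim; the lid stays level when pressed and turns no more than about 5 degrees either way.
- lid3: Lid of the third jar from the left, as lid1. In the lid that is not home the lugs ride on top of the rim. It rests level on them, but pressed on the disc beside the bar (30 to 45 mm from the bar's middle line) it tips towards the finger by about 0.07 rad, under less than 1 N, and comes back level when let go. Pressed on the bar's ends it does not rock.
- lid4: Lid of the rightmost (-y) jar, as lid1. The lid that is not home must turn 0.55 to 1.25 rad clockwise seen from above for its lugs to meet the notches; this takes under 5 N at the bar's end, and the lid may tip a little under the push. It then drops 3.5 mm by its own weight, at the latest when the finger lets go of the bar, and turns no further (the push grows).
- spoon: Steel spoon, 150 mm long, lying along the front of the rail's deck; origin at about its middle, underneath; leave it.
- saucecup: Small open steel cup, 54 mm across, 32 mm high, on the front of the deck; origin under its base; leave it.
- pitcher: Steel milk pitcher with a handle, 80 mm across, 100 mm high, on the table right of the rail; origin under its base; leave it.
- squeeze: White squeeze bottle, 62 mm across, 205 mm high, on the table left of the rail; origin under its base; leave it.
- tamper: Steel coffee tamper, 58 mm across, 84 mm high, on the table left of the rail; origin under its base; leave it.
- teajar: Amber glass jar, 80 mm across, 120 mm high, on the table behind the rail; origin under its base; leave it.
- cups: Stack of paper cups, 84 mm across, 130 mm high, on the table behind the rail; origin under its base; leave it.
There are look-alikes about, which are no part of the job. Leave any orange or turquoise look-alike of the lid4 alone. Leave any blue or red look-alike of the lid3 alone.

How it is judged:
By the outcome, as a careful person would: the job done as asked, in the order asked, and still so for the second after the job is handed in, with the robot touching nothing.
It also fails if it takes over 64 s, if anything falls off the work surface, if the arm or the gripper's body presses on something with over 40 N, if the wrist force passes 120 N, or if a joint passes its speed limit or range.

ROBOT

A 7-joint arm with a two-finger parallel gripper is mounted at the origin on the work surface. World frame = base frame: x ahead of the robot, y to its left, z up, the work surface at z = 0. Lengths are in m, angles in rad, forces in N, time in s.
With the tool pointing down it reaches from about 0.425 to 0.925 m from the base axis. Payload 6.8 kg.
Tool frame: the origin (TCP) lies midway between the tips of the shut fingers; the grasp point (between the pads) lies 19 mm behind it; z points along the fingers, y is the direction in which the jaws open and shut (so a half turn about z gives the same grasp; the last joint's range is limited). The gripper opens to 85 mm and grips with 20 to 120 N. Pads are 22 mm wide; open, the fingers measure 114 mm over their backs; the gripper's body (76 mm by 85 mm) begins 54 mm behind the grasp point. The pads swing forward as they close: fully open they stand 13 mm farther back than shut.
Start: joints at [-1.428, 0.477, 0.022, 1.555, -0.011, 1.109, -0.083], TCP at [0.168, 0.654, 0.231] pointing down, gripper open.
Joint ranges: [-2.96, 2.96], [-0.34, 2.1], [-1.41, 1.46], [0.24, 2.44], [-1.37, 4.51], [0.17, 1.92], [-2.96, 2.96]. Speed limits (rad/s): [2.39, 2.39, 3.14, 3.14, 3.14, 3.14, 3.14].

INTERFACE

Orientations are given as [roll, pitch, yaw] about the fixed x, y, z axes, in that order (R = Rz(yaw) Ry(pitch) Rx(roll)).
In Python, from station import state, cams, ticket gives the robot as it stands.
- The arm moves only by the tool arm_command, never from a script. Its argument "deltas" is a list of rows, each a list of 7 numbers: the shift along the world's x, y, z in cm, then the turn, a rotation vector about the world's x, y, z in degrees, then the opening, from -1 (shut) to 1 (fully open), so that 0 is half open. In form: [[tx, ty, tz, ax, ay, az, hand], ...]. A call has 1 to 12 rows; each row shifts and turns the commanded pose from where the row before left it; what a row does not reach is not made up. A row lasts 1/10 s, in which the tool goes at most 50 mm and 8.59 degrees, less where a joint would pass 70% of its speed; a pose out of reach is approached as far as the arm can. A call is refused whole if a number of a shift passes 5 or a number of a turn 8.59, either way. A call with a gripper value outside its range is refused whole. The fingers move at their own pace and stop on an object; the grip force is fixed at half the most. Time passes only in rows, so rows that do not move let the fingers close. It gives the time, the measured TCP pose, the force and the opening at its end, in the units of the state.
- state(): the state, without advancing time (a new reading comes with each control period).
- cams.camera(name): name is "scene" or "top" or "wrist"; returns a dict with "frame" (420x560x3 uint8, red, green, blue), "fx", "fy", "cx", "cy" (pixels), "rvec" (rotation vector, rad) and "tvec" (3), from world to camera coordinates, as OpenCV has them; the wrist camera has in their place "hand_eye" (4x4, takes a point from camera to tool coordinates, whose origin is the TCP and whose axes are the flange's). Camera axes: x right, y down, z forward; pixel columns grow to the right and rows downward; lengths in m; the calibration is good to about 2 mm. A picture is of the moment at which its call begins: read the wrist's pose just before it. There is no depth.
- ticket.job_done(): hands the job in, once; it reports no verdict.
The state is a dict: "clock": time; "joint_pos": joint angles; "dq": joint speeds; "effort": joint torques, N m; "eef_pos": TCP position; "ee_rot": TCP orientation; "contact_force": force on the tool from outside, world axes, zero at the start; "torque": the same for the moment, N m; "grip_width": finger opening in m.
Only numpy, scipy, OpenCV 4.12 (cv2) and the standard library are available. Lean on these libraries where they do the work, as an engineer would, in place of code of your own. Each camera call takes 0.05 s, during which the arm holds its last target. There are 200 camera calls.

## Working session

There is one attempt and no reset: what is moved stays moved. The work goes in short steps, Python scripts to look and compute and a tool call to move; the robot and the scene stay as the last step left them, time stands still between calls to the robot, and variables do not carry over. Pictures are saved under pics/ and viewed, about 8 in all and at most 12, crops included, and the job is handed in when it is done.

Besides the shell and the picture viewer there is one more tool, called after ">>>" as name([rows], argument=value, ...), one row to a line, values as JSON. arm_command: Moves the arm, as the interface text tells. Its arguments: {"type":"object","properties":{"deltas":{"type":"array"}},"required":["deltas"]}

```bash
mkdir -p pics; cat > h.py <<'E'
import numpy as np, cv2
from station import state, cams, ticket
def snap(name,fn,s=None):
    st=state(); c=cams.camera(name); cv2.imwrite('pics/'+fn,cv2.cvtColor(c['frame'],cv2.COLOR_RGB2BGR)); 
    c['st']=st; return c
def pose(c):
    """camera R (world->cam), t"""
    if 'rvec' in c: return cv2.Rodrigues(np.array(c['rvec'],float))[0],np.array(c['tvec'],float).ravel()
    from scipy.spatial.transform import Rotation as Ro
    st=c['st'];T=np.eye(4);T[:3,:3]=Ro.from_euler('xyz',st['ee_rot']).as_matrix();T[:3,3]=st['eef_pos']
    M=np.linalg.inv(T@np.array(c['hand_eye'])); return M[:3,:3],M[:3,3]
def onplane(c,px,z):
    R,t=pose(c);o=-R.T@t
    d=R.T@np.array([(px[0]-c['cx'])/c['fx'],(px[1]-c['cy'])/c['fy'],1.]); return o+d*(z-o[2])/d[2]
def proj(c,P):
    R,t=pose(c);q=R@np.asarray(P,float)+t; return np.array([c['fx']*q[0]/q[2]+c['cx'],c['fy']*q[1]/q[2]+c['cy']])
def tri(obs):
    A=[];b=[]
    for c,px in obs:
        R,t=pose(c);u=(px[0]-c['cx'])/c['fx'];v=(px[1]-c['cy'])/c['fy']
        A+= [R[0]-u*R[2],R[1]-v*R[2]]; b+=[u*t[2]-t[0],v*t[2]-t[1]]
    return np.linalg.lstsq(np.array(A),np.array(b),rcond=None)[0]
E
python3 - <<'E'
from h import *
import pickle
s=state();print(s)
a=snap('top','top0.png');b=snap('scene','scene0.png')
pickle.dump((a,b),open('c0.pkl','wb'))
for c in(a,b):
    R,t=pose(c);print(-R.T@t,c['fx'],R[2])
im=np.vstack([cv2.imread('pics/top0.png')]);
E
```

```text
{'clock': 0.0, 'joint_pos': array([-1.42806145,  0.47779095,  0.02234515,  1.55648628, -0.01145964,
        1.10931186, -0.08311012]), 'dq': array([ 0.0001762 , -0.00166775, -0.0012929 ,  0.00016568, -0.00116952,
        0.00166601, -0.00129838]), 'effort': array([-5.25512041e-04, -5.96463311e+01,  1.60773519e+00, -2.81187218e+01,
        1.24431317e-02,  9.46426706e-03, -3.08325632e-06]), 'eef_pos': array([0.1674225 , 0.65327365, 0.23031728]), 'ee_rot': array([-3.13973287e+00,  1.77764515e-04,  2.89078227e+00]), 'contact_force': array([0.0894938 , 0.11563979, 0.43845333]), 'torque': array([-0.06840794, -0.00628428,  0.04474508]), 'grip_width': 0.08550748576570857}
[0.40641368 0.03155905 1.37400865] 484.1145334221685 [ 0.09519492 -0.01612142 -0.9953281 ]
[1.25068195 0.47076168 0.91385815] 409.31494610045905 [-0.61600019 -0.39114698 -0.68377468]
```

View pics/top0.png

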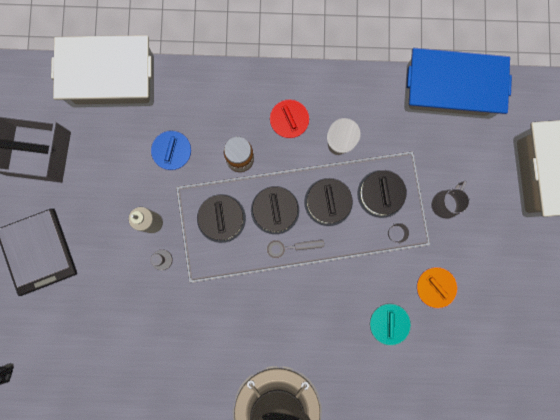

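View pics/scene0.png

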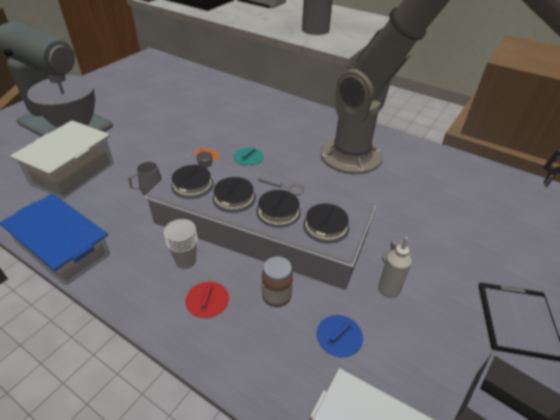

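The top view shows the four black lids at about (221,217), (275,209), (329,201) and (383,193), with the spoon at (295,246) and the cup at (397,233). The scene view shows the same lids from behind. Next I'll enlarge both.

```bash
python3 - <<'E'
from h import *
a=cv2.imread('pics/top0.png')[160:250,190:415]; b=cv2.imread('pics/scene0.png')[155:245,160:360]
a=cv2.resize(a,(788,315),interpolation=cv2.INTER_CUBIC)   # x3.5
b=cv2.resize(b,(600,270),interpolation=cv2.INTER_CUBIC)   # x3
o=np.zeros((590,800,3),np.uint8);o[:315,:788]=a;o[320:590,:600]=b
o=(255*(o/255.)**0.45).astype(np.uint8)
cv2.imwrite('pics/crop.png',o)
E
```

```text
(no output)
```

View pics/crop.png

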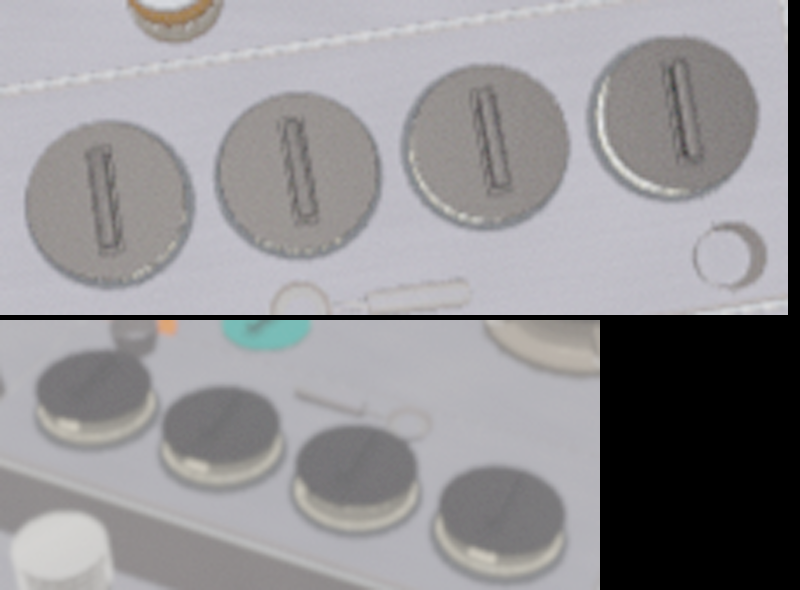

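The discs stand at crop positions (109,203), (298,174), (486,145) and (675,117) in the top view. In the scene view, in reverse order, they stand at (502,190), (356,146), (221,106) and (94,66). The bars point nearly fore and aft. I'll triangulate from these.

```bash
python3 - <<'E'
from h import *
import pickle
a,b=pickle.load(open('c0.pkl','rb'))
T=lambda x,y:(190+(x+.5)/3.5-.5,160+(y+.5)/3.5-.5)
S=lambda x,y:(160+(x+.5)/3-.5,155+(y+.5)/3-.5)
t=[(109,203),(298,174),(486.5,145),(675,117)];s=[(502,190),(356,146),(221,106),(94,66)]
bars=[((98,150),(111,250)),((291,120),(307,220)),((482,89),(499,189)),((674,61),(692,161))]
for i in range(4):
    P=tri([(a,T(*t[i])),(b,S(*s[i]))]);print(i+1,P.round(4),'z.168:',onplane(a,T(*t[i]),.168).round(4))
    e=[onplane(a,T(*p),.188) for p in bars[i]];d=e[0]-e[1];print('  bar',((e[0]+e[1])/2).round(4),np.degrees(np.arctan2(d[1],d[0])).round(1),np.linalg.norm(d).round(3))
E
```

```text
1 [0.5137 0.1585 0.1577] z.168: [0.5133 0.1563 0.168 ]
  bar [0.5137 0.1575 0.188 ] 9.5 0.071
2 [0.5391 0.0216 0.1585] z.168: [0.5378 0.0221 0.168 ]
  bar [0.5386 0.0217 0.188 ] 10.5 0.072
3 [ 0.5644 -0.1149  0.1579] z.168: [ 0.5625 -0.1127  0.168 ]
  bar [ 0.5643 -0.1131  0.188 ] 10.5 0.072
4 [ 0.589  -0.2522  0.1597] z.168: [ 0.5866 -0.2486  0.168 ]
  bar [ 0.5882 -0.2496  0.188 ] 10.4 0.072
```

>>> arm_command([
  [0,0,4,0,0,0,-1],
  [2.5,-3.8,0,0,0,-5,-1],
  [2.5,-3.8,0,0,0,-5,-1],
  [2.5,-3.8,0,0,0,-5,-1],
  [2.5,-3.8,0,0,0,-5,-1],
  [2.5,-3.8,0,0,0,-5,-1],
  [2.5,-3.8,0,0,0,-5,-1],
  [2.5,-3.8,0,0,0,-5,-1],
  [2.5,-3.8,0,0,0,-5,-1],
  [2.5,-3.8,0,0,0,-5,-1],
  [2.5,-3.8,0,0,0,-5,-1],
  [2.5,-3.8,0,0,0,-5,-1],
])

```text
clock: 1.3
eef_pos: [0.443, 0.2341, 0.2712]
ee_rot: [-3.141, -0.0, 1.927]
contact_force: [1.6, 0.8, -0.1]
grip_width: 0.0001
```

>>> arm_command([
  [2.5,-3.8,-1,0,0,-5,-1],
  [2.5,-3.8,-1,0,0,-5,-1],
  [2.5,-3.8,-1,0,0,0,-1],
  [0,0,-2,0,0,0,-1],
  [0,0,-2,0,0,0,-1],
  [0,0,-1,0,0,0,-1],
  [0,0,0,0,0,0,-1],
])

```text
clock: 2.0
eef_pos: [0.5163, 0.1218, 0.1899]
ee_rot: [-3.138, 0.001, 1.757]
contact_force: [-0.3, -1.4, 0.5]
grip_width: 0.0002
```

```bash
python3 - <<'E'
from h import *
c=snap('wrist','w1.png');s=c['st'];print(s['eef_pos'],s['ee_rot'],s['contact_force'],np.array(c['hand_eye']).round(3),c['fx'])
for z in(.16,.165,.17):
  for n,P in dict(l1=(.5135,.157),press=(.52,.1205),l2=(.539,.0218)).items(): print(z,n,proj(c,(*P,z)).round(0))
E
```

```text
[0.51634661 0.12180098 0.18993032] [-3.13846930e+00  7.65784616e-04  1.75668161e+00] [-0.28338415 -1.35210345  0.50576412] [[ 0.    -0.949 -0.315  0.08 ]
 [ 1.     0.     0.    -0.   ]
 [-0.    -0.315  0.949 -0.143]
 [ 0.     0.     0.     1.   ]] 337.8228525420868
0.16 l1 [281. 186.]
0.16 press [280. 250.]
0.16 l2 [280. 389.]
0.165 l1 [281. 188.]
0.165 press [280. 254.]
0.165 l2 [280. 396.]
0.17 l1 [281. 191.]
0.17 press [280. 258.]
0.17 l2 [280. 402.]
```

View pics/w1.png

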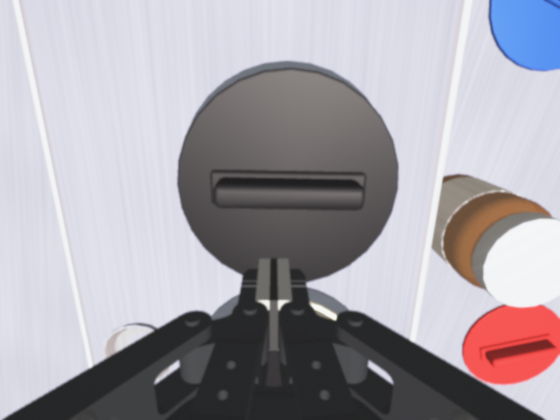

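The wrist view shows lid1's disc at columns 178–398 and rows 63–283. Its bar base is around row 178, and the fingertips end near (273,260). That puts the lid a few mm further left and back than I predicted.

```bash
python3 - <<'E'
from h import *
c=cams.camera('wrist');c['st']=state()
print('tcp',proj(c,c['st']['eef_pos']),c['st']['eef_pos'])
# fit disc
th=np.linspace(0,2*np.pi,60)
from scipy.optimize import least_squares
obs=[(178,176),(398,178),(288,63+1),(285,283)]
for z in(.160,.165,.170):
  pts=[onplane(c,o,z)[:2] for o in obs]
  f=lambda q:[np.hypot(*(p-q[:2]))-.057 for p in pts]
  r=least_squares(f,[.51,.157]);print(z,r.x.round(4),(r.fun*1e3).round(1))
E
```

```text
tcp [273.86077248 273.37637166] [0.51766311 0.12223201 0.19173999]
0.16 [0.5185 0.1584] [1.3 1.4 2.4 2.5]
0.165 [0.5181 0.1595] [-0.3 -0.3  0.8  0.7]
0.17 [0.5177 0.1606] [-2.  -2.  -0.8 -1.1]
```

>>> arm_command([
  [0,0,-1,0,0,0,-1],
  [0,0,-0.7,0,0,0,-1],
  [0,0,0,0,0,0,-1],
  [0,0,0,0,0,0,-1],
])

```text
clock: 2.5
eef_pos: [0.5174, 0.1219, 0.1742]
ee_rot: [-3.141, 0.0, 1.756]
contact_force: [0.5, 0.8, -0.6]
grip_width: 0.0005
```

>>> arm_command([
  [0,0,-0.1,0,0,0,-1],
  [0,0,0,0,0,0,-1],
])

```text
clock: 2.7
eef_pos: [0.5176, 0.1219, 0.1734]
ee_rot: [3.141, -0.0, 1.756]
contact_force: [-0.4, 0.2, 0.1]
grip_width: -0.0003
```

>>> arm_command([
  [0,0,-0.1,0,0,0,-1],
  [0,0,0,0,0,0,-1],
])

```text
clock: 2.9
eef_pos: [0.5175, 0.1219, 0.1723]
ee_rot: [3.142, -0.0, 1.756]
contact_force: [0.2, 0.4, 0.0]
grip_width: -0.0002
```

>>> arm_command([
  [0,0,-0.1,0,0,0,-1],
  [0,0,0,0,0,0,-1],
])

```text
clock: 3.1
eef_pos: [0.5174, 0.1219, 0.1712]
ee_rot: [-3.141, 0.0, 1.756]
contact_force: [0.3, 0.2, 0.2]
grip_width: 0.0
```

>>> arm_command([
  [0,0,-0.1,0,0,0,-1],
  [0,0,0,0,0,0,-1],
])

```text
clock: 3.3
eef_pos: [0.5174, 0.1219, 0.1702]
ee_rot: [-3.141, 0.0, 1.756]
contact_force: [0.2, 0.2, 0.2]
grip_width: -0.0001
```

>>> arm_command([
  [0,0,-0.1,0,0,0,-1],
  [0,0,0,0,0,0,-1],
])

```text
clock: 3.5
eef_pos: [0.5174, 0.1219, 0.1692]
ee_rot: [-3.141, 0.0, 1.756]
contact_force: [-0.4, 0.4, 0.7]
grip_width: -0.0002
```

>>> arm_command([
  [0,0,-0.1,0,0,0,-1],
  [0,0,0,0,0,0,-1],
])

```text
clock: 3.7
eef_pos: [0.5174, 0.1219, 0.1682]
ee_rot: [-3.141, -0.0, 1.756]
contact_force: [-0.8, -0.1, -0.4]
grip_width: -0.0003
```

>>> arm_command([
  [0,0,-0.1,0,0,0,-1],
  [0,0,0,0,0,0,-1],
])

```text
clock: 3.9
eef_pos: [0.5175, 0.1219, 0.1672]
ee_rot: [-3.141, 0.0, 1.756]
contact_force: [0.4, 0.1, 0.1]
grip_width: -0.0003
```

>>> arm_command([
  [0,0,-0.1,0,0,0,-1],
  [0,0,0,0,0,0,-1],
])

```text
clock: 4.1
eef_pos: [0.5174, 0.1219, 0.1662]
ee_rot: [-3.141, 0.0, 1.756]
contact_force: [0.3, -0.4, -0.1]
grip_width: 0.0003
```

>>> arm_command([
  [0,0,-0.1,0,0,0,-1],
  [0,0,0,0,0,0,-1],
])

```text
clock: 4.3
eef_pos: [0.5175, 0.1219, 0.1652]
ee_rot: [-3.141, 0.0, 1.756]
contact_force: [-0.4, -0.6, -0.3]
grip_width: -0.0002
```

>>> arm_command([
  [0,0,-0.1,0,0,0,-1],
  [0,0,0,0,0,0,-1],
])

```text
clock: 4.5
eef_pos: [0.5178, 0.122, 0.1651]
ee_rot: [3.141, -0.001, 1.756]
contact_force: [-2.3, -0.4, 7.6]
grip_width: 0.0001
```

>>> arm_command([
  [0,0,2,0,0,0,-1],
  [0,0,2,0,0,0,-1],
  [0.8,-4.5,0,0,0,0,-1],
  [0.8,-4.5,0,0,0,0,-1],
  [0.9,-4.6,0,0,0,0,-1],
  [0,0,-2,0,0,0,-1],
  [0,0,-1.5,0,0,0,-1],
  [0,0,0,0,0,0,-1],
  [0,0,0,0,0,0,-1],
])

```text
clock: 5.4
eef_pos: [0.5425, -0.014, 0.1694]
ee_rot: [-3.141, 0.0, 1.757]
contact_force: [-0.2, -0.6, 0.5]
grip_width: 0.0004
```

>>> arm_command([
  [0,0,-0.1,0,0,0,-1],
  [0,0,0,0,0,0,-1],
])

```text
clock: 5.6
eef_pos: [0.543, -0.0137, 0.169]
ee_rot: [3.14, -0.0, 1.757]
contact_force: [-0.4, -0.7, -0.4]
grip_width: -0.0002
```

>>> arm_command([
  [0,0,-0.1,0,0,0,-1],
  [0,0,0,0,0,0,-1],
])

```text
clock: 5.8
eef_pos: [0.5426, -0.0139, 0.1675]
ee_rot: [3.141, -0.0, 1.757]
contact_force: [-0.1, -0.4, -0.1]
grip_width: -0.0004
```

>>> arm_command([
  [0,0,-0.1,0,0,0,-1],
  [0,0,0,0,0,0,-1],
])

```text
clock: 6.0
eef_pos: [0.5424, -0.0141, 0.1662]
ee_rot: [-3.141, -0.0, 1.756]
contact_force: [-0.3, -0.2, 0.1]
grip_width: 0.0001
```

>>> arm_command([
  [0,0,-0.1,0,0,0,-1],
  [0,0,0,0,0,0,-1],
])

```text
clock: 6.2
eef_pos: [0.5425, -0.0141, 0.1652]
ee_rot: [-3.141, 0.0, 1.756]
contact_force: [-0.2, 0.5, 0.5]
grip_width: 0.0002
```

>>> arm_command([
  [0,0,-0.1,0,0,0,-1],
  [0,0,0,0,0,0,-1],
])

```text
clock: 6.4
eef_pos: [0.5425, -0.0142, 0.1643]
ee_rot: [3.142, 0.0, 1.756]
contact_force: [-0.1, 0.2, 1.7]
grip_width: -0.0001
```

>>> arm_command([
  [0,0,-0.1,0,0,0,-1],
  [0,0,0,0,0,0,-1],
])

```text
clock: 6.6
eef_pos: [0.5426, -0.0142, 0.1635]
ee_rot: [3.141, 0.0, 1.756]
contact_force: [-1.1, -0.2, 1.8]
grip_width: 0.0002
```

>>> arm_command([
  [0,0,-0.1,0,0,0,-1],
  [0,0,0,0,0,0,-1],
])

```text
clock: 6.8
eef_pos: [0.5429, -0.0142, 0.1632]
ee_rot: [3.141, -0.0, 1.756]
contact_force: [-2.4, 0.4, 9.0]
grip_width: -0.0004
```

```bash
python3 - <<'E'
from h import *
c=snap('wrist','w2.png');s=c['st'];print(s['eef_pos'],s['contact_force'])
E
```

```text
[ 0.54286495 -0.01418686  0.16322741] [-2.40735498  0.36717692  9.03163789]
```

>>> arm_command([
  [0,0,2,0,0,0,-1],
  [0,0,2,0,0,0,-1],
  [-0.7,3.7,0,0,0,0,-1],
  [-0.7,3.8,0,0,0,0,-1],
  [0,0,-2,0,0,0,-1],
  [0,0,-1.5,0,0,0,-1],
  [0,0,-0.1,0,0,0,-1],
  [0,0,0,0,0,0,-1],
  [0,0,0,0,0,0,-1],
])

```text
clock: 7.75
eef_pos: [0.5291, 0.0606, 0.167]
ee_rot: [3.141, 0.0, 1.756]
contact_force: [0.3, 0.2, 1.0]
grip_width: 0.0001
```

>>> arm_command([
  [0,0,-0.1,0,0,0,-1],
  [0,0,0,0,0,0,-1],
])

```text
clock: 7.95
eef_pos: [0.5288, 0.0608, 0.1657]
ee_rot: [3.141, -0.0, 1.756]
contact_force: [0.5, 0.4, 0.1]
grip_width: -0.0
```

>>> arm_command([
  [0,0,-0.1,0,0,0,-1],
  [0,0,0,0,0,0,-1],
])

```text
clock: 8.15
eef_pos: [0.5286, 0.0609, 0.1644]
ee_rot: [3.141, -0.0, 1.756]
contact_force: [-0.3, -0.1, -0.2]
grip_width: 0.0
```

>>> arm_command([
  [0,0,-0.1,0,0,0,-1],
  [0,0,0,0,0,0,-1],
])

```text
clock: 8.35
eef_pos: [0.5285, 0.061, 0.1632]
ee_rot: [3.142, -0.0, 1.756]
contact_force: [0.0, 0.4, 0.5]
grip_width: 0.0003
```

>>> arm_command([
  [0,0,-0.1,0,0,0,-1],
  [0,0,0,0,0,0,-1],
])

```text
clock: 8.55
eef_pos: [0.5287, 0.061, 0.1629]
ee_rot: [3.141, -0.0, 1.756]
contact_force: [-2.0, 0.8, 5.9]
grip_width: 0.0003
```

>>> arm_command([
  [0,0,-0.1,0,0,0,-1],
  [0,0,0,0,0,0,-1],
])

```text
clock: 8.75
eef_pos: [0.5291, 0.0611, 0.1627]
ee_rot: [3.14, -0.001, 1.756]
contact_force: [-4.5, -0.3, 12.8]
grip_width: -0.0002
```

>>> arm_command([
  [0,0,2,0,0,0,-1],
  [0,0,2,0,0,0,-1],
  [0.9,-4.2,0,0,0,0,-1],
  [0.9,-4.2,0,0,0,0,-1],
  [0.9,-4.1,0,0,0,0,-1],
  [0.9,-4.1,0,0,0,0,-1],
  [0.9,-4.2,0,0,0,0,-1],
  [0,0,-1.5,0,0,0,-1],
  [0,0,-1.7,0,0,0,-1],
  [0,0,-0.2,0,0,0,-1],
  [0,0,0,0,0,0,-1],
  [0,0,0,0,0,0,-1],
])

```text
clock: 9.95
eef_pos: [0.5739, -0.1467, 0.1679]
ee_rot: [3.141, 0.0, 1.757]
contact_force: [0.6, 0.3, 0.8]
grip_width: -0.0002
```

>>> arm_command([
  [0,0,-0.1,0,0,0,-1],
  [0,0,0,0,0,0,-1],
])

```text
clock: 10.15
eef_pos: [0.5738, -0.1468, 0.1668]
ee_rot: [3.141, 0.0, 1.757]
contact_force: [0.7, -1.0, 0.3]
grip_width: 0.0004
```

>>> arm_command([
  [0,0,-0.1,0,0,0,-1],
  [0,0,0,0,0,0,-1],
])

```text
clock: 10.35
eef_pos: [0.5735, -0.147, 0.1654]
ee_rot: [3.141, -0.0, 1.756]
contact_force: [-0.8, -0.1, 0.1]
grip_width: -0.0004
```

>>> arm_command([
  [0,0,-0.1,0,0,0,-1],
  [0,0,0,0,0,0,-1],
])

```text
clock: 10.55
eef_pos: [0.5739, -0.1471, 0.1652]
ee_rot: [3.141, -0.0, 1.756]
contact_force: [-1.4, 0.6, 6.3]
grip_width: 0.0001
```

>>> arm_command([
  [0,0,2,0,0,0,-1],
  [0,0,2,0,0,0,-1],
  [0.8,-4.5,0,0,0,0,-1],
  [0.8,-4.5,0,0,0,0,-1],
  [0.9,-4.6,0,0,0,0,-1],
  [0,0,-2,0,0,0,-1],
  [0,0,-1.5,0,0,0,-1],
  [0,0,-0.2,0,0,0,-1],
  [0,0,0,0,0,0,-1],
  [0,0,0,0,0,0,-1],
])

```text
clock: 11.55
eef_pos: [0.599, -0.2816, 0.1676]
ee_rot: [3.141, -0.001, 1.758]
contact_force: [0.2, -0.2, 0.8]
grip_width: -0.0003
```

>>> arm_command([
  [0,0,-0.1,0,0,0,-1],
  [0,0,0,0,0,0,-1],
])

```text
clock: 11.75
eef_pos: [0.5988, -0.2825, 0.1666]
ee_rot: [3.141, -0.0, 1.757]
contact_force: [0.6, 0.2, -0.7]
grip_width: 0.0001
```

>>> arm_command([
  [0,0,-0.1,0,0,0,-1],
  [0,0,0,0,0,0,-1],
])

```text
clock: 11.95
eef_pos: [0.5985, -0.2829, 0.1653]
ee_rot: [3.142, -0.0, 1.756]
contact_force: [-0.6, -0.1, 0.2]
grip_width: 0.0002
```

>>> arm_command([
  [0,0,-0.1,0,0,0,-1],
  [0,0,0,0,0,0,-1],
])

```text
clock: 12.15
eef_pos: [0.5988, -0.2832, 0.1652]
ee_rot: [3.141, 0.0, 1.756]
contact_force: [-1.1, 1.4, 6.1]
grip_width: -0.0001
```

Lids 1, 3 and 4 are firm at z = 0.165. Lid2 gives way on both sides, down to 0.163, so lid2 is the rocker. I'll check its bar position in the stored wrist view before pushing.

View pics/w2.png

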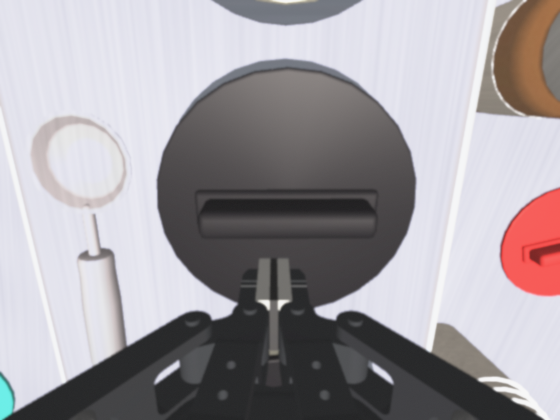

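>>> arm_command([
  [0,0,2,0,0,0,-1],
  [0,0,2.5,0,0,0,-1],
  [-0.5,4.5,0,0,0,0,-1],
  [-0.5,4.5,0,0,0,0,-1],
  [-0.5,4.5,0,0,0,0,-1],
  [-0.5,4.5,0,0,0,0,-1],
  [-0.5,4.5,0,0,0,0,-1],
  [0,4.5,0,0,0,0,-1],
  [0,4.5,0,0,0,0,-1],
  [0,1.5,0,0,0,0,-1],
  [0,0,0,0,0,0,-1],
  [0,0,0,0,0,0,-1],
])

```text
clock: 13.35
eef_pos: [0.5735, 0.0454, 0.2094]
ee_rot: [-3.142, 0.001, 1.755]
contact_force: [-0.3, -0.3, -0.2]
grip_width: -0.0005
```

The bar top of lid2 spans columns 198–376 and rows 208–238, and its disc spans columns 157–416. The fingertip is at (274,260). Now I'll work out the push waypoints.

```bash
python3 - <<'E'
from h import *
c=cams.camera('wrist')
c['st']=dict(eef_pos=np.array([.54286,-.01419,.16323]),ee_rot=[3.141,0,1.756])
# bar top ends/edges
for p in[(198,223),(376,223),(287,208),(287,238),(287,223)]: print(p,onplane(c,p,.185).round(4))
for p in[(157,188),(416,188),(286,67)]: print(p,onplane(c,p,.165).round(4))
C=onplane(c,(287,223),.185)[:2]
print('state',state()['eef_pos'],state()['joint_pos'].round(2))
ph=np.radians(10.4)
for th in np.radians(np.arange(0,91,8)):
  a=ph-th;v=np.array([np.cos(a),np.sin(a)]);u=np.array([-v[1],v[0]])
  q=C+.028*v+.0175*u;print(round(np.degrees(th)),q.round(4))
E
```

```text
(198, 223) [0.5079 0.0138 0.185 ]
(376, 223) [0.5751 0.0264 0.185 ]
(287, 208) [0.5403 0.026  0.185 ]
(287, 238) [0.5427 0.014  0.185 ]
(287, 223) [0.5415 0.0201 0.185 ]
(157, 188) [0.4854 0.0183 0.165 ]
(416, 188) [0.5953 0.0389 0.165 ]
(286, 67) [0.5307 0.076  0.165 ]
state [0.57354732 0.04450934 0.20943468] [-0.62  0.37  0.55  1.85 -0.23  0.98  0.21]
0 [0.5659 0.0424]
8 [0.5687 0.0388]
16 [0.5711 0.0348]
24 [0.5728 0.0305]
32 [0.574  0.0261]
40 [0.5745 0.0215]
48 [0.5743 0.0169]
56 [0.5736 0.0123]
64 [0.5722 0.0079]
72 [0.5702 0.0038]
80 [ 0.5676 -0.    ]
88 [ 0.5646 -0.0035]
```

>>> arm_command([
  [-0.8,0.4,0,0,0,0,-1],
  [0,0,-1.4,0,0,0,-1],
  [0,0,-1.2,0,0,0,-1],
  [0,0,-1.2,0,0,0,-1],
  [0,0,0,0,0,0,-1],
  [0,0,0,0,0,0,-1],
])

```text
clock: 14.0
eef_pos: [0.5653, 0.0506, 0.1707]
ee_rot: [-3.14, 0.0, 1.756]
contact_force: [0.8, 0.3, -0.0]
grip_width: 0.0
```

>>> arm_command([
  [0,-0.3,0,0,0,0,-1],
  [0.05,-0.2,0,0,0,0,-1],
  [0,0,0,0,0,0,-1],
  [0,0,0,0,0,0,-1],
])

```text
clock: 14.4
eef_pos: [0.5662, 0.0458, 0.1716]
ee_rot: [3.141, -0.0, 1.756]
contact_force: [0.2, 0.8, 0.8]
grip_width: 0.0003
```

>>> arm_command([
  [0.14,-0.18,0,0,0,-4,-1],
  [0.14,-0.18,0,0,0,-4,-1],
  [0.12,-0.2,0,0,0,-4,-1],
  [0.12,-0.2,0,0,0,-4,-1],
])

```text
clock: 14.8
eef_pos: [0.5714, 0.0388, 0.1715]
ee_rot: [3.141, -0.001, 1.475]
contact_force: [0.4, 0.1, 0.4]
grip_width: -0.0004
```

>>> arm_command([
  [0.09,-0.21,0,0,0,-4,-1],
  [0.08,-0.22,0,0,0,-4,-1],
  [0.06,-0.22,0,0,0,-4,-1],
  [0.06,-0.22,0,0,0,-4,-1],
])

```text
clock: 15.2
eef_pos: [0.5746, 0.0302, 0.1716]
ee_rot: [3.141, -0.001, 1.196]
contact_force: [0.9, 0.8, 0.2]
grip_width: 0.0001
```

```bash
python3 - <<'E'
from h import *
c=snap('wrist','w3.png');print(c['st']['eef_pos'],c['st']['contact_force'],proj(c,(.5415,.0215,.165)))
E
```

```text
[0.57462161 0.03018768 0.17164744] [0.90790229 0.84432563 0.15651216] [219.26088769 301.84794657]
```

View pics/w3.png

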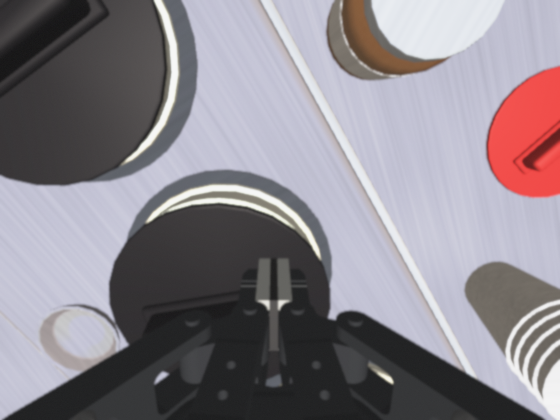

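The bar's visible edge, from (145,308) to (240,295), lies about 8° behind the tool, so the lid is turning (about 24° so far). I'll continue the arc.

>>> arm_command([
  [0.03,-0.23,0,0,0,-4,-1],
  [0.02,-0.23,0,0,0,-4,-1],
  [0,-0.23,0,0,0,-4,-1],
  [-0.02,-0.23,0,0,0,-4,-1],
])

```text
clock: 15.65
eef_pos: [0.5747, 0.0208, 0.1715]
ee_rot: [3.141, -0.001, 0.918]
contact_force: [0.7, 1.0, 0.5]
grip_width: -0.0002
```

>>> arm_command([
  [-0.03,-0.23,0,0,0,-4,-1],
  [-0.04,-0.23,0,0,0,-4,-1],
])

```text
clock: 15.85
eef_pos: [0.5739, 0.0161, 0.1714]
ee_rot: [3.141, -0.001, 0.778]
contact_force: [1.0, 1.1, -0.1]
grip_width: -0.0005
```

>>> arm_command([
  [-0.06,-0.22,0,0,0,-4,-1],
  [-0.08,-0.22,0,0,0,-4,-1],
])

```text
clock: 16.05
eef_pos: [0.5732, 0.0123, 0.1717]
ee_rot: [3.141, -0.002, 0.638]
contact_force: [3.9, 4.1, 0.6]
grip_width: 0.0001
```

>>> arm_command([
  [-0.05,-0.1,0,0,0,-2,-1],
  [0,0,0,0,0,0,-1],
])

```text
clock: 16.25
eef_pos: [0.5734, 0.012, 0.1719]
ee_rot: [3.141, -0.003, 0.606]
contact_force: [3.8, 4.0, -0.3]
grip_width: 0.0001
```

The push has grown to 5.5 N and the finger has stopped, as expected when the lugs catch in the notches. I'll back off, lift and look.

>>> arm_command([
  [0.4,0.3,0,0,0,0,-1],
  [0.4,0.3,0,0,0,0,-1],
  [0,0,2,0,0,0,-1],
  [0,0,4,0,0,0,-1],
  [0,0,4,0,0,0,-1],
  [-3.5,-3.5,0,0,0,0,-1],
  [-3,-3,0,0,0,0,-1],
  [0,0,0,0,0,0,-1],
])

```text
clock: 17.05
eef_pos: [0.5108, -0.0539, 0.2714]
ee_rot: [-3.139, 0.001, 0.597]
contact_force: [1.0, 0.3, 0.5]
grip_width: -0.0
```

```bash
python3 - <<'E'
from h import *
c=snap('wrist','w4.png');print(c['st']['eef_pos'],c['st']['ee_rot'],c['st']['contact_force'],proj(c,(.5415,.0215,.165)))
E
```

```text
[ 0.5108172  -0.05386292  0.27137593] [-3.13942070e+00  1.01911110e-03  5.96797941e-01] [0.95547152 0.30215364 0.48383671] [209.649653   114.52748034]
```

View pics/w4.png

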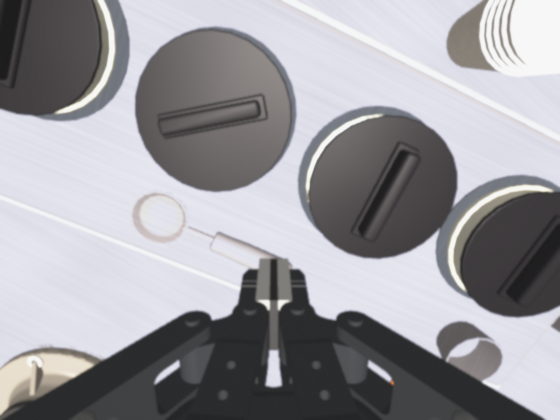

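Lid2 now sits centred at (216,108). Its bar runs from (160,125) to (265,105), a turn of about 55°. I'll press on both sides of the bar to check that it is home.

>>> arm_command([
  [0.4,4.5,0,0,0,8,-1],
  [0,0,-4,0,0,0,-1],
  [0,0,-4,0,0,0,-1],
  [0,0,-2,0,0,0,-1],
  [0,0,-0.5,0,0,0,-1],
  [0,0,0,0,0,0,-1],
  [0,0,0,0,0,0,-1],
])

```text
clock: 17.8
eef_pos: [0.5199, -0.0036, 0.1673]
ee_rot: [3.14, -0.001, 0.744]
contact_force: [0.2, -0.1, 0.6]
grip_width: -0.0001
```

>>> arm_command([
  [0,0,-0.1,0,0,0,-1],
  [0,0,0,0,0,0,-1],
])

```text
clock: 18.0
eef_pos: [0.5195, -0.0035, 0.1662]
ee_rot: [3.141, -0.002, 0.744]
contact_force: [-0.4, 0.8, 0.1]
grip_width: -0.0
```

>>> arm_command([
  [0,0,-0.1,0,0,0,-1],
  [0,0,0,0,0,0,-1],
])

```text
clock: 18.2
eef_pos: [0.5189, -0.0035, 0.1645]
ee_rot: [3.142, -0.001, 0.744]
contact_force: [-0.7, -0.4, 0.3]
grip_width: -0.0002
```

>>> arm_command([
  [0,0,-0.1,0,0,0,-1],
  [0,0,0,0,0,0,-1],
])

```text
clock: 18.4
eef_pos: [0.5187, -0.0036, 0.1632]
ee_rot: [-3.141, 0.0, 0.744]
contact_force: [-0.0, -0.4, -0.3]
grip_width: 0.0
```

>>> arm_command([
  [0,0,-0.1,0,0,0,-1],
  [0,0,0,0,0,0,-1],
])

```text
clock: 18.6
eef_pos: [0.5187, -0.0036, 0.1622]
ee_rot: [-3.141, 0.0, 0.744]
contact_force: [-0.3, -0.1, 0.7]
grip_width: 0.0002
```

>>> arm_command([
  [0,0,-0.1,0,0,0,-1],
  [0,0,0,0,0,0,-1],
])

```text
clock: 18.8
eef_pos: [0.519, -0.0037, 0.1616]
ee_rot: [-3.142, -0.0, 0.744]
contact_force: [-2.0, -0.0, 4.5]
grip_width: -0.0003
```

>>> arm_command([
  [0,0,2.5,0,0,0,-1],
  [0,0,2,0,0,0,-1],
  [2.5,2.5,0,0,0,0,-1],
  [2.4,2.6,0,0,0,0,-1],
  [0,0,-2,0,0,0,-1],
  [0,0,-1.9,0,0,0,-1],
  [0,0,-0.3,0,0,0,-1],
  [0,0,0,0,0,0,-1],
  [0,0,0,0,0,0,-1],
  [0,0,0,0,0,0,-1],
])

```text
clock: 19.8
eef_pos: [0.5684, 0.0472, 0.1653]
ee_rot: [3.141, -0.002, 0.744]
contact_force: [-0.1, -0.5, 1.3]
grip_width: -0.0003
```

>>> arm_command([
  [0,0,-0.1,0,0,0,-1],
  [0,0,0,0,0,0,-1],
])

```text
clock: 20.0
eef_pos: [0.5679, 0.0474, 0.1636]
ee_rot: [3.141, -0.001, 0.744]
contact_force: [0.2, -0.2, -0.6]
grip_width: 0.0005
```

>>> arm_command([
  [0,0,-0.1,0,0,0,-1],
  [0,0,0,0,0,0,-1],
])

```text
clock: 20.2
eef_pos: [0.5678, 0.0474, 0.1623]
ee_rot: [-3.142, -0.0, 0.744]
contact_force: [-0.1, 0.5, 0.6]
grip_width: 0.0001
```

>>> arm_command([
  [0,0,-0.1,0,0,0,-1],
  [0,0,0,0,0,0,-1],
])

```text
clock: 20.4
eef_pos: [0.568, 0.0473, 0.1617]
ee_rot: [3.142, -0.0, 0.744]
contact_force: [-0.2, 0.1, 4.4]
grip_width: 0.0
```

Lid2 is firm and level at 0.1616 and 0.1617 on its two sides, 3.5 mm lower than before. I'll retreat and take a final look.

>>> arm_command([
  [0,0,2,0,0,0,-1],
  [0,0,4,0,0,0,-1],
  [0,0,4,0,0,0,-1],
  [0,0,4,0,0,0,-1],
  [0,4.5,0,0,0,0,-1],
  [0,4.5,0,0,0,0,-1],
  [0,4.5,0,0,0,0,-1],
  [0,4.5,0,0,0,0,-1],
  [0,4.5,0,0,0,0,-1],
  [0,4.5,0,0,0,0,-1],
  [0,0,0,0,0,0,-1],
  [0,0,0,0,0,0,-1],
])

```text
clock: 21.6
eef_pos: [0.5672, 0.3188, 0.3005]
ee_rot: [3.141, 0.001, 0.747]
contact_force: [-0.5, -1.4, 0.5]
grip_width: 0.0
```

```bash
python3 - <<'E'
from h import *
c=snap('scene','s9.png');d=snap('top','t9.png');print(d['st']['eef_pos'],d['st']['dq'].round(3))
a=cv2.resize(cv2.imread('pics/t9.png')[120:290,110:480],(800,368),interpolation=cv2.INTER_CUBIC)
b=cv2.resize(cv2.imread('pics/s9.png')[140:250,110:400],(580,220),interpolation=cv2.INTER_CUBIC)
o=np.zeros((590,800,3),np.uint8);o[:368]=a;o[370:590,:580]=b
cv2.imwrite('pics/f.png',(255*(o/255.)**.6).astype(np.uint8))
E
```

```text
[0.56782453 0.31677738 0.30093066] [ 0.021 -0.021  0.026  0.014  0.003  0.001  0.002]
```

View pics/f.png

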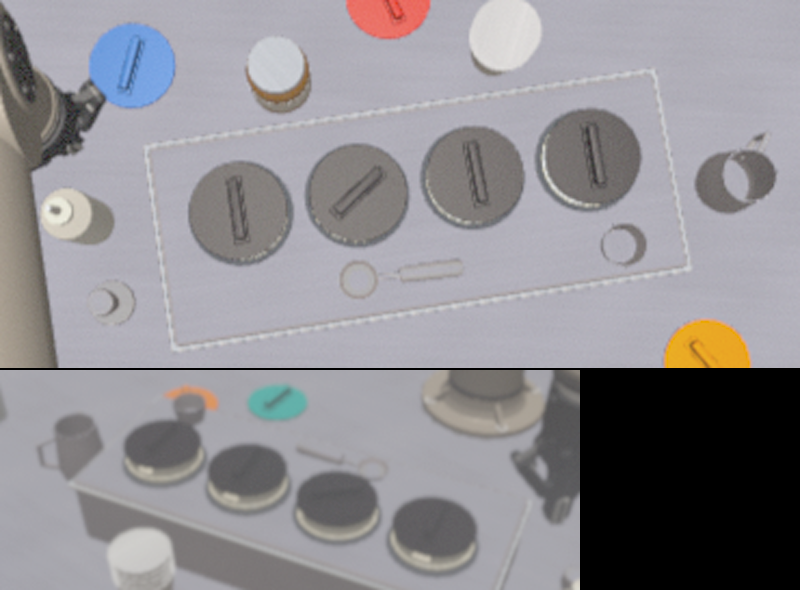

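The final view shows lid2 at (357,194) seated, with its bar turned clockwise. The other lids, spoon, cup, bottle, tamper and pitcher have not moved, and the arm is clear of everything.

```bash
python3 -c "
from station import ticket,state
print(state()['contact_force'],ticket.job_done())"
```

```text
the job is handed in; nothing more can be done
[ 0.62197197 -1.04776888  0.75303986] None
```

The lid that was not home was lid2, the second from the left. It is now fully home and level, and I handed the job in at about 22 s of the 64 s allowed.

- **Finding it:** I pressed each disc beside its bar with the shut fingertips. Lids 1, 3 and 4 were firm at z ≈ 0.165 m, tested on one side each. Lid2 gave way to about 0.163 m on both sides. That was a little less give than the stated tilt suggests, probably because the inner edge of the fingers made the contact.
- **Turning it:** I pushed the far end of lid2's bar clockwise by about 55° (0.97 rad), until the push rose to about 5.5 N and the finger stopped.
- **Last checks:** Lid2 pressed firm at 0.1616 m and 0.1617 m on its two sides, 3.5 mm lower than before, so it has dropped and no longer rocks. The final pictures show the other lids and objects where they stood and the arm clear of everything.

No check failed. The first camera estimates of the lid positions were up to about 6 mm off, and I corrected them with the wrist camera before pressing.

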